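Check a chisel's edge under the magnifier

ROBOT

A 6-joint arm with a two-finger parallel gripper is mounted at the origin on the work surface. World frame = base frame: x ahead of the robot, y to its left, z up, the work surface at z = 0. Lengths are in m, angles in rad, forces in N, time in s.
With the tool pointing down it reaches from about 0.35 to 0.975 m from the base axis. Payload 4.9 kg.
Tool frame: the origin (TCP) lies at the very end of the fingers, on their centre line; the grasp point (between the pads) lies manip.grip_point_offset behind it (manip.grip_point_offset is the distance from the TCP to the grasp point, in m); z points along the fingers, y is the line along which they close (so a half turn about z gives the same grasp; the last joint's range is limited). The gripper opens to 85 mm and grips with 20 to 120 N. Pads are 22 mm wide; open, the fingers measure 114 mm over their backs; the gripper's body (76 mm by 85 mm) begins 54 mm behind the grasp point. The pads swing forward as they close: fully open they stand 13 mm farther back than shut.
Start: joints at [1.041, 0.053, 1.613, -0, 1.476, -0.119], TCP at [0.25, 0.573, 0.231] pointing down, gripper open.
Joint ranges: [-3.01, 3.01], [-1.01, 2.22], [0.06, 2.58], [-1.02, 4.17], [0.09, 2.62], [-3.14, 3.14]. Speed limits (rad/s): [2.57, 2.57, 3.14, 3.14, 3.14, 3.14].

INTERFACE

Orientations are given as a unit quaternion [w, x, y, z].
In Python, from plant import manip gives the robot as it stands.
- The arm moves only by the shell command python3 -m crank 'ROWS' [OPENING]. ROWS is JSON, a list of rows, each an object of numbers: "x", "y", "z": the shift along the tool's x, y, z in cm; "turn": the turn about the tool's z in rad. In form: [{"x": .., "y": .., "z": .., "turn": ..}, ...]. A call has 1 to 5 rows; each row shifts and turns the commanded pose from where the row before left it, along the tool's axes as they then stand; what a row does not reach is not made up. A row lasts 1/10 s, in which the tool goes at most 50 mm and 8.59 degrees, less where a joint would pass 70% of its speed; a pose out of reach is approached as far as the arm can. A call with a gripper value outside its range is refused whole. OPENING is the opening in per cent of the stroke, from 0 (shut) to 100 (fully open), set as the call begins (- or left out, the last holds). The fingers move at their own pace and stop on an object; the grip force is fixed at half the most. Time passes only in rows, so rows that do not move let the fingers close. It gives the time, the measured TCP pose, the force, the opening and the grip force at its end, in the units of the state.
- manip.state(): the state, without advancing time (a new reading comes with each control period).
- manip.grab_frame(name): name is "scene" or "top"; returns (picture, depth): 400x640x3 uint8, red, green, blue; 400x640 float32, m along the optical axis (not along the pixel's ray), 0 where there is no reading.
- manip.camera_model(name): a dict with "mtx" (3x3 intrinsics, pixels), "k1" (the pictures are not rectified: a ray, as slopes to the right and down, at radius r is drawn at 1 + k1 r^2 times it, then the intrinsics apply), "world_to_cam" (4x4, takes a point from world to camera coordinates). Camera axes: x right, y down, z forward; pixel columns grow to the right and rows downward; lengths in m; the calibration is good to about 2 mm. A picture is of the moment at which its call begins. camera_model takes no time and is no camera call.
- manip.job_done(): hands the job in; it is judged then, once.
The state is a dict: "time": time; "joint_pos": joint angles; "joint_vel": joint speeds; "joint_efforts": joint torques, N m; "tool_pos": TCP position; "tool_rot": TCP orientation; "contact_force": force on the tool from outside, world axes, zero at the start; "ft_torque": the same for the moment, N m; "gripper_width": opening from 0.0 (shut) to 1.0 (fully open); "grasp_force": force on a finger pad.
Only numpy, scipy, OpenCV 4.12 (cv2) and the standard library are available. Lean on these libraries where they do the work, as an engineer would, in place of code of your own. Each camera call takes 0.05 s, during which the arm holds its last target. There are 200 camera calls.

TASK

Draw the widest of the three chisels up out of its slot in the rack, turn it level with the bevel facing up, and hold it so that its cutting edge is about 10 cm below the middle of the magnifier's lens. Finish still holding it there in the air, steady, for me to look at the edge: don't put it down or let go. The blade must not touch the bench or the lamp, don't knock the lamp, and leave the other two chisels in the rack and the other things on the bench where they are.

Things in the scene. Friction and masses are not known exactly. Their poses are not given: they have to be found in the camera images.
- wide_handle (a point): Mid-handle of the widest chisel (grip here). Handle plain wood, eight-sided, 29 mm over flats that face its own +-x, +-y, straight from 23 mm below to 30 mm above this point; steel end cap 50 mm above. Own z: from edge to handle end; x: square to the blade, to the bevelled side; y: across the blade. In the rack it leans 0.35 rad, handle towards the rack's -x, bevel on the +x side.
- wide_edge (a point): Middle of the widest chisel's cutting edge (axes as the handle's), 170 mm below the handle point along -z, 2 mm to -x. Chisel 220 mm long, about 0.2 kg, balancing about 55 mm below the handle point, where a 22 mm bolster rests on the rack's shelf. Blade 30 x 4.5 mm, its last 85 mm; neck 9 mm round. It must rise 120 mm along its own axis to leave the slot.
- medium_handle (a point): Middle of the handle of the 20 mm wide chisel, otherwise the same shape (handle 25 mm over the flats). Its end stands about 235 mm above the bench. To be left in the rack.
- narrow_handle (a point): Middle of the handle of the 12 mm wide chisel, otherwise the same shape (handle 22 mm over the flats). Its end stands about 235 mm above the bench. To be left in the rack.
- rack: Wooden chisel rack, fixed; origin on the bench under its shelf, z up, y along the row. Shelf 222 x 50 x 20 mm, the middle of its upper face 135 mm above the bench, tilted 0.35 rad so that handles lean to the rack's own -x (robot's side). Three equal slots, 36 x 10 mm, 74 mm apart along y; which chisel is in which varies. End cheeks at y = +-117 mm, 145 mm high.
- magnifier: Bench magnifier lamp, fixed: round head 132 mm across, 20 mm thick, lying level on a bent arm; origin on the bench straight below the middle of the lens. Round base, 150 mm across, 22 mm high, stands 170 mm from the origin along its own +x; the arm (14 mm thick) rises from the base and comes over along -x to the head.
- lens (a point): Middle of the magnifier's lens, 360 mm above the bench; z up. The underside of the lamp's head is 13 mm lower.
- stone: Sharpening stone on a wooden base, 235 x 88 x 40 mm, lying on the bench; a bystander. Origin under its middle.
- square: Try square lying on the bench, wooden stock 115 x 20 x 26 mm and 110 mm steel blade; a bystander. Origin under the middle of the stock.
- mallet: Joiner's wooden mallet lying on the bench, 310 mm long, head 125 x 70 x 85 mm; a bystander. Origin on the bench, between head and grip.
- moulding: Strip of stepped wooden moulding, 330 x 48 x 18 mm, lying on the bench; a bystander. Origin under its middle.

How it is judged:
At the end, for the whole second after the job is handed in: The gripper alone holds the widest chisel, steady, level within 0.30 rad, bevel up within 0.35 rad, the middle of its edge within 35 mm of the lens axis seen from above and 50 to 160 mm below the lens; the other chisels stand in the rack, within 20 mm of where they were (horizontal distance between wide_edge and lens below 0.035 m and z of wide_edge in the frame of lens between -0.16 and -0.05 m and angle between wide_handle's own z axis and vertical between 1.27 and 1.87 rad and angle between wide_handle's own x axis and vertical below 0.35 rad and contact force between the fingers and wide above 2 N and contact force between wide and rack below 0.05 N and contact force between wide and magnifier below 0.05 N and linear speed of wide below 0.03 m/s and distance of each of medium_handle, narrow_handle from where it was at the start of the episode below 0.02 m); the arm keeps its last pose, push and grip.
It fails at once if another chisel was pulled or knocked out of its place in the rack (distance of any of medium_handle, narrow_handle from where it was at the start of the episode above 0.03 m).
It fails at once if the chisel touched the lamp, or its edge was lowered to the bench (contact force between wide and magnifier above 1 N or height (world z) of wide_edge below 0.012 m).
It fails at once if the robot knocked the lamp (contact force between any of the fingers, the arm and magnifier above 3 N).
It fails at once if a thing lying on the bench was moved by more than 30 mm (distance of any of stone, square, mallet, moulding from where it was at the start of the episode above 0.03 m).
It also fails if it takes over 38 s, if anything falls off the work surface, if the arm or the gripper's body presses on something with over 40 N, if the wrist force passes 120 N, or if a joint passes its speed limit or range.

## Working session

There is one attempt and no reset: what is moved stays moved. The work goes in short steps, Python scripts to look and compute and a shell command to move; the robot and the scene stay as the last step left them, time stands still between calls to the robot, and variables do not carry over. Pictures are saved under pics/ and viewed, at most 10 in all, crops included, and the job is handed in when it is done.

```bash
ls; mkdir -p pics; cat > h.py <<'E'
import numpy as np, cv2
from plant import manip
def save(n):
    im,d=manip.grab_frame(n); np.savez(f'pics/{n}.npz',im=im,d=d); return im,d
def px2w(n,u,v,d):
    c=manip.camera_model(n);K=np.array(c['mtx']);T=np.array(c['world_to_cam'])
    u=np.atleast_1d(u).astype(float);v=np.atleast_1d(v).astype(float);d=np.atleast_1d(d)
    a=(u-K[0,2])/K[0,0];b=(v-K[1,2])/K[1,1];x,y=a.copy(),b.copy()
    for _ in range(20):
        s=1+c['k1']*(x*x+y*y);x,y=a/s,b/s
    P=np.stack([x*d,y*d,d*np.ones_like(x)],-1)
    return (P-T[:3,3])@T[:3,:3]
def cloud(n):
    z=np.load(f'pics/{n}.npz');v,u=np.mgrid[:400,:640]
    return px2w(n,u.ravel(),v.ravel(),z['d'].ravel()).reshape(400,640,3),z['im'],z['d']
E
python3 - <<'E'
from h import *
for n in('scene','top'):
    im,d=save(n);cv2.imwrite(f'pics/{n}1.png',im[:,:,::-1])
    print(n,np.linalg.inv(np.array(manip.camera_model(n)['world_to_cam'])).round(3).tolist(),manip.camera_model(n)['mtx'])
print(manip.state(),manip.grip_point_offset)
E
```

```text
pics
scene [[0.054, 0.533, -0.844, 1.668], [0.998, -0.041, 0.038, -0.048], [-0.015, -0.845, -0.535, 0.922], [0.0, 0.0, 0.0, 1.0]] [[393.5309198    0.         321.20998544]
 [  0.         393.5309198  193.94828419]
 [  0.           0.           1.        ]]
top [[-0.034, -0.978, 0.204, 0.225], [-0.999, 0.034, -0.003, -0.014], [-0.004, -0.204, -0.979, 1.901], [0.0, 0.0, 0.0, 1.0]] [[417.09759362   0.         321.12707703]
 [  0.         417.09759362 195.31789703]
 [  0.           0.           1.        ]]
{'time': 0.1, 'joint_pos': array([ 1.04099813e+00,  5.32992043e-02,  1.61415257e+00,  1.52614897e-05,
        1.47601934e+00, -1.18990648e-01]), 'joint_vel': array([-6.40561513e-05, -1.46087019e-03, -3.89921263e-03, -9.95113167e-04,
        1.10598169e-03,  7.01820822e-04]), 'joint_efforts': array([ 1.10633711e-03, -3.94904208e+01, -3.71363103e+01, -6.52835524e-05,
        3.93179100e-03,  1.23104599e-05]), 'tool_pos': array([0.24929562, 0.57251098, 0.23018324]), 'tool_rot': array([-3.06564678e-04,  2.03963088e-01,  9.78978129e-01, -8.87821480e-04]), 'contact_force': array([0.45144979, 0.26125921, 0.57576212]), 'ft_torque': array([-0.0035396 ,  0.00611686, -0.0337664 ]), 'grasp_force': 0.0, 'gripper_width': 1.0023372721239594} 0.0187
```

View pics/scene1.png

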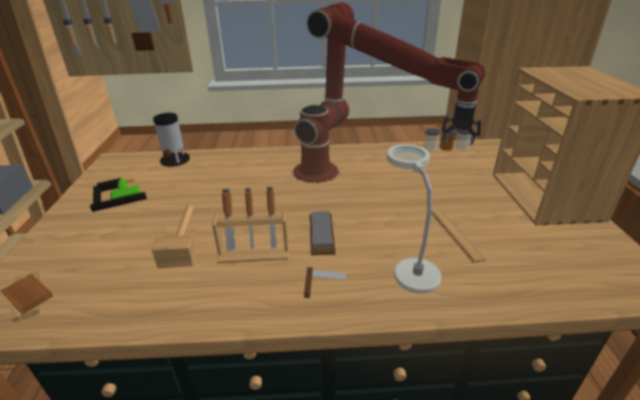

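View pics/top1.png

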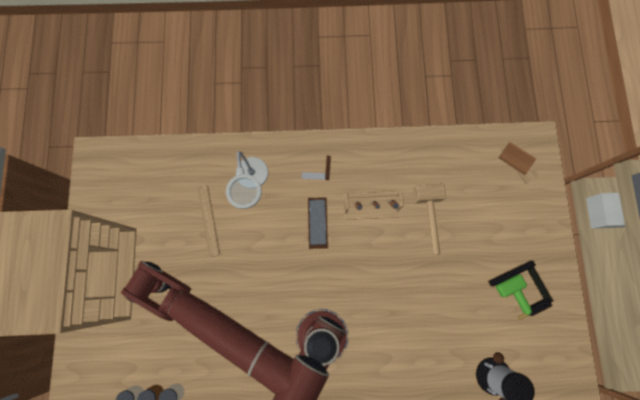

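The scene view shows the rack with three handles at about (228,200), (249,200) and (271,200). The left blade (229,238) looks widest. The lens is near (408,156), and in the top view it is near (243,191) with the rack at (374,205). I'll enlarge both crops and measure.

```bash
python3 - <<'E'
from h import *
im=np.load('pics/scene.npz')['im'][:,:,::-1]; t=np.load('pics/top.npz')['im'][:,:,::-1]
a=cv2.resize(im[180:270,200:300],(600,540),interpolation=cv2.INTER_CUBIC)
b=cv2.resize(t[180:225,335:415],(800,450),interpolation=cv2.INTER_CUBIC)
cv2.imwrite('pics/c1.png',a);cv2.imwrite('pics/c2.png',b)
C,_,_=cloud('top');S,_,_=cloud('scene')
for n,X in(('top',C),('scene',S)):
    m=(X[...,2]>.17)&(X[...,2]<.25)&(X[...,0]>.4)&(X[...,0]<.8)&(abs(X[...,1])<.45)
    k,l,st,ce=cv2.connectedComponentsWithStats(m.astype(np.uint8))
    for i in range(1,k):
        if st[i,4]>5: p=X[l==i];print(n,st[i],p.mean(0).round(3),p.min(0).round(3),p.max(0).round(3))
    m=(X[...,2]>.33)&(X[...,2]<.38)&(X[...,0]>.4)&(X[...,0]<.9)&(X[...,1]<.5)&(X[...,1]>.05)
    p=X[m];print(n,'lens',len(p),p.mean(0).round(3),p.min(0).round(3),p.max(0).round(3))
E
```

```text
top [242 155   6   7  20] [0.748 0.298 0.211] [0.743 0.292 0.178] [0.754 0.305 0.244]
top [390 200   9   9  61] [ 0.53  -0.317  0.218] [ 0.511 -0.332  0.176] [ 0.554 -0.306  0.24 ]
top [355 202   8   8  44] [ 0.528 -0.171  0.219] [ 0.511 -0.185  0.172] [ 0.552 -0.16   0.241]
top [373 202   7   7  38] [ 0.529 -0.244  0.216] [ 0.513 -0.255  0.173] [ 0.549 -0.236  0.239]
top lens 1066 [0.582 0.273 0.365] [0.506 0.207 0.334] [0.737 0.336 0.378]
scene [245 187   8  23 140] [ 0.54  -0.244  0.203] [ 0.515 -0.256  0.17 ] [ 0.557 -0.233  0.236]
scene [267 186   8  23 158] [ 0.54  -0.17   0.204] [ 0.513 -0.183  0.17 ] [ 0.557 -0.158  0.236]
scene [222 188  10  23 199] [ 0.543 -0.317  0.205] [ 0.515 -0.333  0.17 ] [ 0.564 -0.304  0.239]
scene [423 218   7  23  85] [0.759 0.301 0.21 ] [0.751 0.297 0.17 ] [0.764 0.308 0.249]
scene lens 982 [0.605 0.275 0.363] [0.512 0.209 0.33 ] [0.745 0.336 0.375]
```

View pics/c1.png

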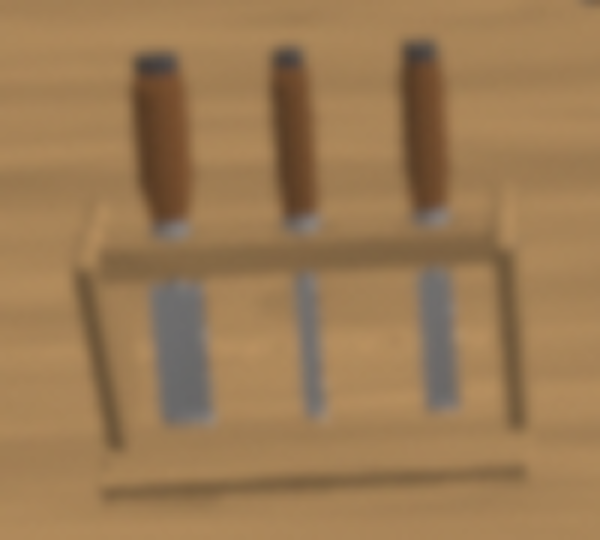

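View pics/c2.png

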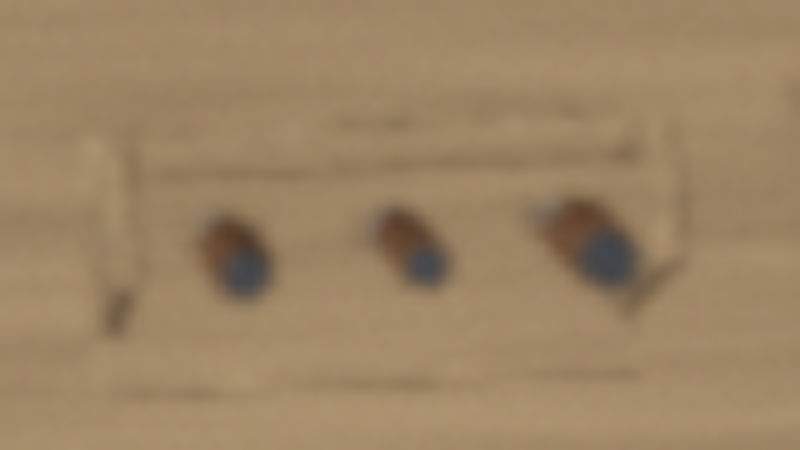

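The left handle in the scene crop (155,145) carries the widest blade (180,350). In the top crop its cap is at (607,255). That makes the target the chisel at y ≈ -0.32. Next I'll fit the rack yaw, the handle axes, the lens centre and the shelf's far edge.

```bash
python3 - <<'E'
from h import *
from scipy.optimize import least_squares
D={n:cloud(n)[0] for n in('top','scene')}
def pts(n,y0):
    X=D[n];m=(X[...,2]>.16)&(X[...,2]<.215)&(X[...,0]>.48)&(X[...,0]<.6)&(abs(X[...,1]-y0)<.025)
    return X[m]
ys=[-.317,-.244,-.17];rad=[.0148,.0112,.0127]
for use in(('top',),('scene',),('top','scene')):
    P=[np.vstack([pts(n,y) for n in use]) for y in ys]
    def f(q):
        a=np.array([-np.sin(.35)*np.cos(q[0]),-np.sin(.35)*np.sin(q[0]),np.cos(.35)])
        return np.concatenate([np.linalg.norm(np.cross(p-[q[1+2*i],q[2+2*i],.187],a),axis=1)-rad[i] for i,p in enumerate(P)])
    s=least_squares(f,[0]+sum([[.54,y] for y in ys],[]),loss='soft_l1',f_scale=.002)
    print(use,s.x.round(4),'rms',np.sqrt(np.mean(s.fun**2)).round(4),[len(p) for p in P])
for n in D:
    X=D[n];m=(X[...,2]>.335)&(X[...,2]<.385)&(X[...,1]>.1)&(X[...,1]<.45)&(X[...,0]>.45)&(X[...,0]<.645)
    h=cv2.convexHull(X[m][:,:2].astype(np.float32));print(n,'head',cv2.minEnclosingCircle(h),np.median(X[m][:,2]))
    # shelf & cheeks
    m=(X[...,2]>.105)&(X[...,2]<.155)&(X[...,0]>.45)&(X[...,0]<.65)&(X[...,1]>-.41)&(X[...,1]<-.08)
    p=X[m]
    for lo in np.arange(-.38,-.1,.0185):
        q=p[abs(p[:,1]-lo)<.007]
        if len(q)>3:
            i=q[:,2].argmax();print(round(lo,3),len(q),'x',q[:,0].min().round(3),q[:,0].max().round(3),'zmax',q[i].round(3))
E
```

```text
('top',) [ 0.0039  0.5357 -0.3209  0.5355 -0.2472  0.5349 -0.1734] rms 0.0008 [21, 18, 16]
('scene',) [ 0.0203  0.5379 -0.3191  0.5377 -0.2445  0.5367 -0.1703] rms 0.0022 [151, 114, 122]
('top', 'scene') [ 0.0382  0.5376 -0.3194  0.5374 -0.245   0.5366 -0.1707] rms 0.0022 [172, 132, 138]
top head ((0.5760274529457092, 0.27414751052856445), 0.0697534903883934) 0.36515269430069
-0.362 54 x 0.532 0.595 zmax [ 0.536 -0.366  0.154]
-0.343 21 x 0.551 0.578 zmax [ 0.577 -0.349  0.147]
-0.324 14 x 0.533 0.579 zmax [ 0.578 -0.327  0.148]
-0.306 36 x 0.533 0.581 zmax [ 0.561 -0.305  0.147]
-0.287 40 x 0.535 0.582 zmax [ 0.57  -0.293  0.146]
-0.269 28 x 0.535 0.584 zmax [ 0.571 -0.267  0.148]
-0.25 15 x 0.532 0.577 zmax [ 0.575 -0.254  0.152]
-0.232 37 x 0.532 0.578 zmax [ 0.573 -0.237  0.145]
-0.213 43 x 0.533 0.581 zmax [ 0.569 -0.207  0.147]
-0.195 29 x 0.532 0.583 zmax [ 0.564 -0.198  0.151]
-0.176 16 x 0.562 0.584 zmax [ 0.575 -0.182  0.145]
-0.158 41 x 0.53 0.584 zmax [ 0.574 -0.155  0.151]
-0.139 40 x 0.53 0.588 zmax [ 0.552 -0.133  0.155]
-0.121 18 x 0.534 0.594 zmax [ 0.571 -0.125  0.148]
scene head ((0.578484058380127, 0.2750467360019684), 0.06702219694852829) 0.3630983015774886
-0.362 93 x 0.541 0.605 zmax [ 0.564 -0.364  0.148]
-0.343 39 x 0.535 0.589 zmax [ 0.584 -0.338  0.145]
-0.324 56 x 0.558 0.59 zmax [ 0.565 -0.322  0.155]
-0.306 49 x 0.54 0.588 zmax [ 0.554 -0.307  0.155]
-0.287 40 x 0.535 0.588 zmax [ 0.584 -0.291  0.146]
-0.269 43 x 0.537 0.587 zmax [ 0.581 -0.265  0.142]
-0.25 45 x 0.557 0.589 zmax [ 0.56  -0.246  0.151]
-0.232 43 x 0.542 0.588 zmax [ 0.558 -0.235  0.154]
-0.213 40 x 0.534 0.588 zmax [ 0.583 -0.207  0.145]
-0.195 42 x 0.538 0.589 zmax [ 0.577 -0.194  0.145]
-0.176 48 x 0.549 0.586 zmax [ 0.558 -0.177  0.154]
-0.158 47 x 0.534 0.587 zmax [ 0.557 -0.164  0.153]
-0.139 40 x 0.535 0.591 zmax [ 0.583 -0.14   0.145]
-0.121 53 x 0.536 0.6 zmax [ 0.592 -0.126  0.147]
```

```bash
python3 -m crank '[{"z":-2.5,"turn":-0.137},{"z":-2.5,"turn":-0.137},{"z":-2,"turn":-0.137},{"x":-1.4,"y":-4.4},{"x":-1.4,"y":-4.4}]' 60
```

```text
schema error: expected keys x, y, z, turn
```

```bash
python3 -m crank '[{"x":0,"y":0,"z":-2.5,"turn":-0.137},{"x":0,"y":0,"z":-2.5,"turn":-0.137},{"x":0,"y":0,"z":-2,"turn":-0.137},{"x":-1.4,"y":-4.4,"z":0,"turn":0},{"x":-1.4,"y":-4.4,"z":0,"turn":0}]' 60
```

```text
time: 0.6
tool_pos: [0.2776, 0.4846, 0.3015]
tool_rot: [0.0, -0.001, 1.0, 0.0]
contact_force: [1.3, -0.4, 0.5]
gripper_width: 0.598
grasp_force: 0.0
```

```bash
R='' ; python3 -m crank '[{"x":-1.5,"y":-4.7,"z":0,"turn":0},{"x":-1.5,"y":-4.7,"z":0,"turn":0},{"x":-1.5,"y":-4.7,"z":0,"turn":0},{"x":-1.5,"y":-4.7,"z":0,"turn":0},{"x":-1.5,"y":-4.7,"z":0,"turn":0}]' | sed -n 1,3p
python3 -m crank '[{"x":-1.5,"y":-4.7,"z":0,"turn":0},{"x":-1.5,"y":-4.7,"z":0,"turn":0},{"x":-1.5,"y":-4.7,"z":0,"turn":0},{"x":-1.5,"y":-4.7,"z":0,"turn":0},{"x":-1.5,"y":-4.7,"z":0,"turn":0}]'| sed -n 1,3p
python3 -m crank '[{"x":-1.5,"y":-4.7,"z":0,"turn":0},{"x":-1.5,"y":-4.7,"z":0,"turn":0},{"x":-1.5,"y":-4.7,"z":0,"turn":0},{"x":-1.5,"y":-4.7,"z":0,"turn":0},{"x":-1.5,"y":-4.7,"z":0,"turn":0}]'
python3 -c "
from plant import manip;s=manip.state();print(s['tool_pos'],s['tool_rot'],s['joint_pos'])"
```

```text
time: 1.1
tool_pos: [0.3525, 0.2482, 0.3008]
tool_rot: [-0.0, -0.0, 1.0, -0.0]
time: 1.6
tool_pos: [0.4276, 0.013, 0.3011]
tool_rot: [0.0, -0.0, 1.0, 0.0]
time: 2.1
tool_pos: [0.5027, -0.222, 0.3008]
tool_rot: [-0.0, 0.0, 1.0, 0.0]
contact_force: [0.7, 0.7, -0.1]
gripper_width: 0.601
grasp_force: 0.0
[ 0.50274594 -0.22202177  0.30075086] [-2.09226713e-04  1.71533132e-04  9.99999927e-01  2.70442365e-04] [-5.51409564e-01 -1.59190410e-01  1.70226479e+00  2.41702576e-04
  1.59915803e+00 -2.12185605e+00]
```

```bash
python3 -m crank '[{"x":-1.6,"y":-4.7,"z":0,"turn":0},{"x":-1.6,"y":-4.7,"z":0,"turn":0},{"x":0,"y":-0.4,"z":2,"turn":0},{"x":0,"y":0,"z":2,"turn":0},{"x":0,"y":0,"z":0,"turn":0}]'
python3 - <<'E'
from h import *
im,d=save('scene');cv2.imwrite('pics/c3.png',cv2.resize(im[140:270,180:320,::-1],(646,600),interpolation=cv2.INTER_CUBIC))
print(manip.state()['tool_pos'])
E
```

```text
time: 2.6
tool_pos: [0.5331, -0.3173, 0.2565]
tool_rot: [-0.003, 0.0, 1.0, 0.002]
contact_force: [0.4, 0.8, -0.6]
gripper_width: 0.597
grasp_force: 0.0
[ 0.53376928 -0.31740225  0.25875599]
```

View pics/c3.png

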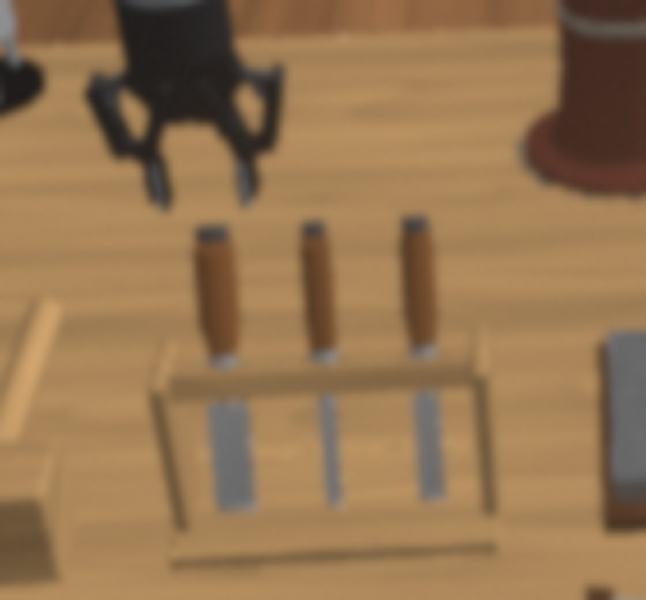

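Fingertips sit at crop (160,200) and (245,200), above the wide handle's cap at (212,235). I'll check the centring in the depth data, in the same camera.

```bash
python3 - <<'E'
from h import *
X,_,_=cloud('scene')
for lo,hi in((.262,.275),(.275,.29),(.29,.31)):
    m=(X[...,2]>lo)&(X[...,2]<hi)&(abs(X[...,0]-.54)<.08)&(abs(X[...,1]+.32)<.09)
    p=X[m];y=np.sort(p[:,1]);print(lo,len(p),y[[0,-1]].round(4),p[:,0].mean().round(3), 'gap',max(zip(np.diff(y),y[:-1],y[1:])))
m=(X[...,2]>.18)&(X[...,2]<.235)&(abs(X[...,0]-.54)<.04)&(abs(X[...,1]+.32)<.03)
y=X[m][:,1];print('handle',y.min(),y.max(),y.mean())
E
```

```text
0.262 29 [-0.3553 -0.2779] 0.54 gap (np.float64(0.0514918594971126), np.float64(-0.3415062476816125), np.float64(-0.29001438818449987))
0.275 45 [-0.3577 -0.2773] 0.539 gap (np.float64(0.049968522242191116), np.float64(-0.34125586463046215), np.float64(-0.29128734238827103))
0.29 67 [-0.3683 -0.2614] 0.541 gap (np.float64(0.05188222368709), np.float64(-0.3427680395323198), np.float64(-0.2908858158452298))
handle -0.33395411339525594 -0.3039282641253633 -0.31711987644376843
```

```bash
python3 -m crank '[{"x":0,"y":-0.2,"z":2.2,"turn":0},{"x":0,"y":0,"z":2.2,"turn":0},{"x":0,"y":0,"z":2.2,"turn":0},{"x":0,"y":0,"z":1.8,"turn":0},{"x":0,"y":0,"z":0,"turn":0}]'
python3 -m crank '[{"x":0,"y":0,"z":0,"turn":0},{"x":0,"y":0,"z":0,"turn":0}]'
```

```text
time: 3.15
tool_pos: [0.5336, -0.3187, 0.1748]
tool_rot: [-0.002, -0.0, 1.0, 0.001]
contact_force: [-0.0, 1.8, -0.4]
gripper_width: 0.597
grasp_force: 0.0
time: 3.35
tool_pos: [0.5356, -0.3205, 0.1793]
tool_rot: [0.001, -0.0, 1.0, -0.001]
contact_force: [2.0, 0.0, 0.9]
gripper_width: 0.603
grasp_force: 0.0
```

```bash
python3 -m crank '[{"x":0,"y":0,"z":0.2,"turn":0},{"x":0,"y":0,"z":0,"turn":0},{"x":0,"y":0,"z":0,"turn":0},{"x":0,"y":0,"z":0,"turn":0},{"x":0,"y":0,"z":0,"turn":0}]' 0
python3 -m crank '[{"x":0,"y":0,"z":0,"turn":0},{"x":0,"y":0,"z":0,"turn":0},{"x":0,"y":0,"z":0,"turn":0}]'
```

```text
time: 3.85
tool_pos: [0.5351, -0.3201, 0.1765]
tool_rot: [0.001, -0.0, 1.0, -0.0]
contact_force: [-1.6, 1.9, 5.6]
gripper_width: 0.329
grasp_force: 59.6
time: 4.15
tool_pos: [0.5351, -0.3201, 0.1766]
tool_rot: [0.001, -0.0, 1.0, -0.0]
contact_force: [-1.6, 1.6, 6.2]
gripper_width: 0.331
grasp_force: 59.6
```

```bash
python3 -m crank '[{"x":0.34,"y":0,"z":-0.94,"turn":0},{"x":0.68,"y":0,"z":-1.88,"turn":0},{"x":0.68,"y":0,"z":-1.88,"turn":0},{"x":0,"y":0,"z":0,"turn":0},{"x":0,"y":0,"z":0,"turn":0}]'
python3 -m crank '[{"x":0.68,"y":0,"z":-1.88,"turn":0},{"x":0.68,"y":0,"z":-1.88,"turn":0},{"x":0.68,"y":0,"z":-1.88,"turn":0},{"x":0.68,"y":0,"z":-1.88,"turn":0},{"x":0.68,"y":0,"z":-1.88,"turn":0}]'
python3 -m crank '[{"x":0,"y":0,"z":0,"turn":0},{"x":0,"y":0,"z":0,"turn":0},{"x":0,"y":0,"z":0,"turn":0}]'
python3 - <<'E'
from h import *
im,d=save('scene');cv2.imwrite('pics/c4.png',cv2.resize(im[120:270,180:320,::-1],(560,600),interpolation=cv2.INTER_CUBIC))
X,_,_=cloud('scene')
m=(X[...,2]>.17)&(X[...,2]<.262)&(X[...,0]<.65)&(X[...,0]>.45)&(X[...,1]>-.35)&(X[...,1]<-.29)
p=X[m];print(len(p),p.mean(0),p.min(0),p.max(0));q=p-p.mean(0);print(np.linalg.svd(q)[2] if len(p)<2000 else 0)
E
```

```text
time: 4.65
tool_pos: [0.5175, -0.32, 0.2219]
tool_rot: [-0.0, 0.0, 1.0, -0.0]
contact_force: [-0.2, -0.7, -1.9]
gripper_width: 0.326
grasp_force: 59.6
time: 5.15
tool_pos: [0.4831, -0.3195, 0.3145]
tool_rot: [-0.001, -0.0, 1.0, 0.001]
contact_force: [-0.1, 0.8, -1.9]
gripper_width: 0.329
grasp_force: 60.0
time: 5.45
tool_pos: [0.4834, -0.3195, 0.3137]
tool_rot: [-0.001, -0.0, 1.0, 0.001]
contact_force: [-0.4, -0.4, -2.0]
gripper_width: 0.326
grasp_force: 60.0
222 [ 0.52888406 -0.3175469   0.21084674] [ 0.50943517 -0.33284857  0.17124388] [ 0.54662325 -0.30194132  0.26156652]
[[ 0.3386578   0.01570402 -0.94077855]
 [-0.03923769  0.99922664  0.00255504]
 [-0.94009111 -0.03604869 -0.33901209]]
```

View pics/c4.png

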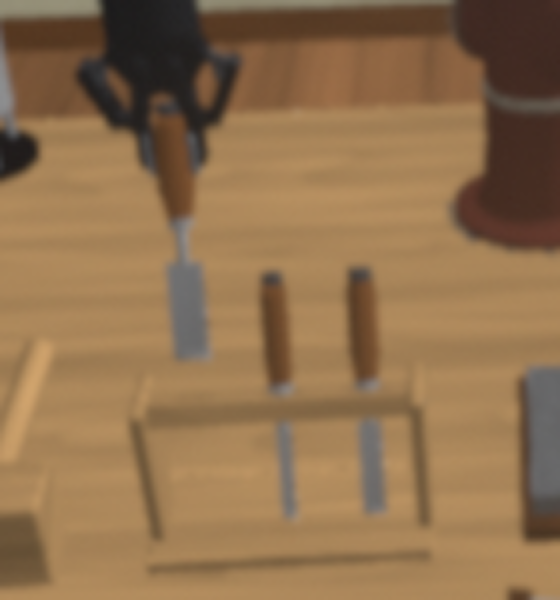

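The chisel is out, edge near crop (192,357), and still leaning 0.35; the other two stand in place. I can't tilt the tool, so I'll pivot the chisel between the pads by bringing the blade's back against the shelf's far edge and swinging the grip in an arc around it.

```bash
python3 -m crank '[{"x":-2,"y":0,"z":-0.5,"turn":0},{"x":-2,"y":0,"z":0,"turn":0},{"x":-2,"y":0,"z":0,"turn":0},{"x":0,"y":0,"z":1.7,"turn":0},{"x":0,"y":0,"z":1.8,"turn":0}]'
python3 -m crank '[{"x":0,"y":0,"z":1.7,"turn":0},{"x":0,"y":0,"z":0,"turn":0},{"x":0.7,"y":0,"z":0,"turn":0},{"x":0.7,"y":0,"z":0,"turn":0},{"x":0,"y":0,"z":0,"turn":0}]'
```

```text
time: 6.0
tool_pos: [0.5436, -0.3197, 0.2841]
tool_rot: [-0.001, -0.0, 1.0, 0.0]
contact_force: [-0.9, 0.3, -1.1]
gripper_width: 0.332
grasp_force: 60.0
time: 6.5
tool_pos: [0.5296, -0.3204, 0.2711]
tool_rot: [0.001, 0.0, 1.0, -0.001]
contact_force: [-0.2, -0.1, -2.0]
gripper_width: 0.332
grasp_force: 60.0
```

```bash
python3 -m crank '[{"x":1.66,"y":0,"z":0.7,"turn":0},{"x":1.57,"y":0,"z":0.89,"turn":0},{"x":1.45,"y":0,"z":1.06,"turn":0}]'
```

```text
time: 6.8
tool_pos: [0.4843, -0.3207, 0.2461]
tool_rot: [0.004, -0.0, 1.0, -0.002]
contact_force: [1.8, 0.3, 1.9]
gripper_width: 0.333
grasp_force: 58.9
```

```bash
python3 -m crank '[{"x":1.3,"y":0,"z":1.24,"turn":0},{"x":1.15,"y":0,"z":1.38,"turn":0},{"x":0,"y":0,"z":0,"turn":0},{"x":0,"y":0,"z":0,"turn":0}]'
python3 - <<'E'
from h import *
im,d=save('scene');cv2.imwrite('pics/c5.png',cv2.resize(im[120:270,180:320,::-1],(560,600),interpolation=cv2.INTER_CUBIC))
E
```

```text
time: 7.2
tool_pos: [0.4588, -0.3205, 0.2182]
tool_rot: [0.001, 0.0, 1.0, -0.001]
contact_force: [0.2, 0.1, -0.3]
gripper_width: 0.326
grasp_force: 59.1
```

View pics/c5.png

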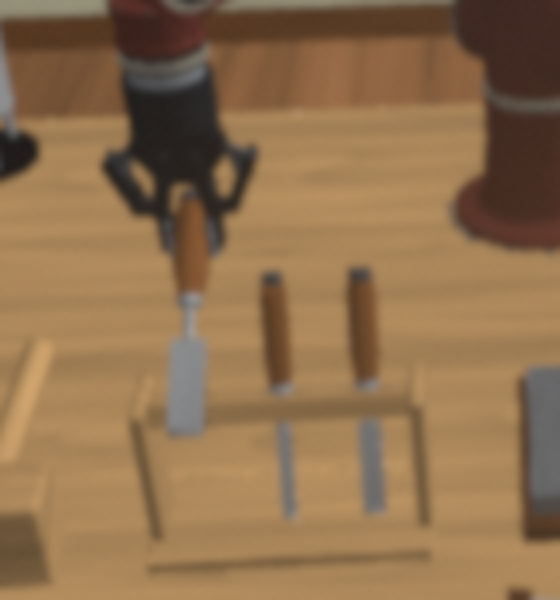

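The chisel is pivoting: the blade, edge at crop (186,432), lies over the shelf's far edge with low forces. I'll continue the arc.

```bash
python3 -m crank '[{"x":0.98,"y":0,"z":1.51,"turn":0},{"x":0.79,"y":0,"z":1.62,"turn":0},{"x":0.59,"y":0,"z":1.7,"turn":0},{"x":0,"y":0,"z":0,"turn":0}]'
python3 -m crank '[{"x":0.38,"y":0,"z":1.76,"turn":0},{"x":0.18,"y":0,"z":1.79,"turn":0},{"x":0,"y":0,"z":1.2,"turn":0},{"x":0,"y":0,"z":0,"turn":0},{"x":0,"y":0,"z":0,"turn":0}]'
cat > fit.py <<'E'
from h import *
s=manip.state()['tool_pos'];im,d=save('scene');X,_,_=cloud('scene')
G=s+[0,0,.0187]
m=(abs(X[...,1]-G[1])<.018)&(X[...,0]>G[0]+.04)&(X[...,0]<G[0]+.2)&(X[...,2]>G[2]-.06)&(X[...,2]<G[2]+.1)
p=X[m]
for a in np.arange(.04,.2,.01):
    q=p[(p[:,0]>G[0]+a)&(p[:,0]<G[0]+a+.01)]
    if len(q)>2: print(round(a,2),len(q),'y',np.median(q[:,1]).round(4),q[:,1].min().round(3),q[:,1].max().round(3),'z-Gz',np.median(q[:,2]-G[2]).round(4))
print(G,p.max(0))
E
python3 fit.py
```

```text
time: 7.65
tool_pos: [0.4341, -0.3196, 0.1664]
tool_rot: [-0.001, 0.0, 1.0, 0.001]
contact_force: [0.5, -0.8, 1.4]
gripper_width: 0.329
grasp_force: 58.9
time: 8.15
tool_pos: [0.4291, -0.3199, 0.1209]
tool_rot: [-0.001, -0.0, 1.0, 0.0]
contact_force: [-0.6, 0.1, 0.4]
gripper_width: 0.33
grasp_force: 58.9
0.04 15 y -0.3139 -0.329 -0.305 z-Gz 0.0157
0.05 16 y -0.3163 -0.328 -0.307 z-Gz 0.0129
0.06 14 y -0.3185 -0.33 -0.308 z-Gz 0.0104
0.07 13 y -0.3173 -0.327 -0.311 z-Gz 0.0092
0.08 4 y -0.3187 -0.323 -0.316 z-Gz 0.0077
0.09 7 y -0.3152 -0.329 -0.305 z-Gz 0.0062
0.1 16 y -0.3207 -0.334 -0.307 z-Gz 0.0088
0.11 17 y -0.3168 -0.333 -0.302 z-Gz 0.0073
0.12 16 y -0.3192 -0.335 -0.303 z-Gz 0.0084
0.13 12 y -0.3201 -0.333 -0.305 z-Gz 0.0083
0.14 21 y -0.3157 -0.335 -0.302 z-Gz 0.0082
0.15 24 y -0.3096 -0.333 -0.302 z-Gz 0.0037
0.16 23 y -0.3191 -0.336 -0.306 z-Gz 0.0092
0.17 19 y -0.3211 -0.335 -0.305 z-Gz 0.0081
0.18 11 y -0.3202 -0.333 -0.307 z-Gz 0.0063
[ 0.42907595 -0.31985881  0.13961053] [ 0.61728526 -0.30223299  0.16006631]
```

The blade top is flat to within about 1 mm from 100 to 180 mm ahead of the grasp, so the chisel is level, with its edge about 0.183 m ahead. Lifting next, then crossing to the lens.

```bash
python3 -m crank '[{"x":0,"y":0,"z":-1.5,"turn":0},{"x":0,"y":0,"z":-3,"turn":0},{"x":0,"y":0,"z":-3.5,"turn":0},{"x":0,"y":0,"z":-3.5,"turn":0},{"x":0.5,"y":0,"z":-3,"turn":0}]' | head -4
python3 -m crank '[{"x":1,"y":1,"z":-1,"turn":0},{"x":1,"y":3,"z":0,"turn":0},{"x":1,"y":4,"z":0,"turn":0},{"x":0,"y":4,"z":0,"turn":0},{"x":0,"y":4,"z":0,"turn":0}]' | head -4
python3 -m crank '[{"x":0,"y":4,"z":0,"turn":0},{"x":0,"y":4,"z":0,"turn":0},{"x":0,"y":4,"z":0,"turn":0},{"x":0,"y":4,"z":0,"turn":0},{"x":0,"y":4,"z":0,"turn":0}]'
python3 fit.py | tail -9
```

```text
time: 8.7
tool_pos: [0.4245, -0.3198, 0.2692]
tool_rot: [0.001, -0.001, 1.0, -0.001]
contact_force: [0.8, -0.6, -1.4]
time: 9.2
tool_pos: [0.3935, -0.1585, 0.2769]
tool_rot: [0.0, 0.0, 1.0, -0.0]
contact_force: [0.7, -0.8, -0.8]
time: 9.7
tool_pos: [0.3935, 0.0417, 0.277]
tool_rot: [0.001, -0.0, 1.0, -0.0]
contact_force: [0.5, 0.2, -1.4]
gripper_width: 0.329
grasp_force: 59.4
0.11 15 y 0.0416 0.028 0.055 z-Gz 0.0072
0.12 13 y 0.0445 0.028 0.055 z-Gz 0.0061
0.13 14 y 0.0421 0.027 0.057 z-Gz 0.0065
0.14 13 y 0.04 0.03 0.056 z-Gz 0.0074
0.15 15 y 0.0451 0.029 0.055 z-Gz 0.0064
0.16 12 y 0.0413 0.028 0.054 z-Gz 0.007
0.17 24 y 0.0421 0.027 0.057 z-Gz 0.0061
0.18 7 y 0.0401 0.027 0.056 z-Gz 0.0041
[0.39347338 0.04170371 0.29573233] [0.57701376 0.05713247 0.31421181]
```

```bash
python3 -m crank '[{"x":0,"y":4,"z":1.4,"turn":0},{"x":0,"y":4,"z":1.4,"turn":0},{"x":0,"y":4,"z":1,"turn":0},{"x":0,"y":3.5,"z":0,"turn":0},{"x":0,"y":3,"z":0,"turn":0}]' | head -3
python3 -m crank '[{"x":0,"y":2.5,"z":0,"turn":0},{"x":0,"y":1.5,"z":0,"turn":0},{"x":0,"y":0.8,"z":0,"turn":0},{"x":0,"y":0,"z":0,"turn":0},{"x":0,"y":0,"z":0,"turn":0}]'
python3 -m crank '[{"x":0,"y":0,"z":0,"turn":0},{"x":0,"y":0,"z":0,"turn":0},{"x":0,"y":0,"z":0,"turn":0}]'
python3 fit.py | tail -9; python3 - <<'E'
from h import *
a=np.load('pics/scene.npz')['im'][120:300,200:470,::-1];cv2.imwrite('pics/c6.png',cv2.resize(a,(800,533),interpolation=cv2.INTER_CUBIC))
E
```

```text
time: 10.25
tool_pos: [0.3933, 0.2266, 0.2383]
tool_rot: [-0.0, -0.001, 1.0, -0.0]
time: 10.75
tool_pos: [0.3942, 0.2723, 0.2379]
tool_rot: [-0.0, 0.0, 1.0, -0.0]
contact_force: [-0.5, -0.3, -2.8]
gripper_width: 0.329
grasp_force: 59.9
time: 11.05
tool_pos: [0.3942, 0.2725, 0.2378]
tool_rot: [0.0, 0.0, 1.0, -0.0]
contact_force: [-0.7, 0.4, -1.7]
gripper_width: 0.329
grasp_force: 59.9
0.11 14 y 0.2678 0.258 0.285 z-Gz 0.0067
0.12 15 y 0.2724 0.258 0.286 z-Gz 0.0066
0.13 9 y 0.2747 0.257 0.287 z-Gz 0.007
0.14 17 y 0.2754 0.257 0.287 z-Gz 0.0069
0.15 16 y 0.266 0.257 0.283 z-Gz 0.006
0.16 14 y 0.2778 0.263 0.288 z-Gz 0.0063
0.17 18 y 0.2697 0.257 0.287 z-Gz 0.006
0.18 12 y 0.2746 0.26 0.285 z-Gz 0.0052
[0.39424388 0.2724909  0.25654959] [0.58312416 0.28793258 0.2669158 ]
```

View pics/c6.png

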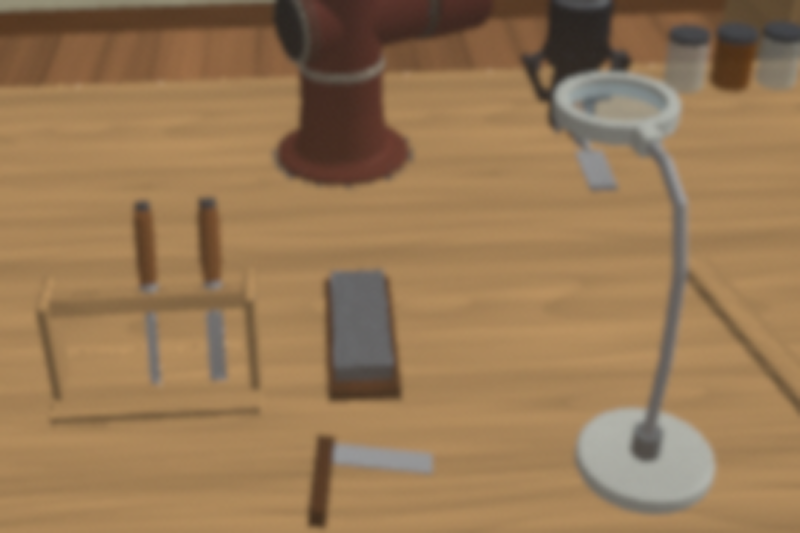

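The blade is level under the lens with its edge at crop (602,187), about (0.58, 0.273, 0.26). The lens is at (0.577, 0.275, 0.36). The other two chisels, the stone and the square haven't moved, and the gripper is steady. Handing in.

```bash
python3 -c "
from plant import manip;print(manip.job_done())"
```

```text
the job is handed in; nothing more can be done
None
```

The widest chisel is held level and steady, bevel up, with its edge about 10 cm below the middle of the lens by my measurements, and the job is handed in; I saw no verdict.

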